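# Bolt the spares chest

### The job

The lid of the green spares chest has to be bolted. Press the yellow spring catch down with one fingertip and, while you hold it down, push the red knob with the other fingertip so that the steel bolt slides fully home through its keeper; then let go so that the catch springs back up and locks it. Lift and carry nothing, and leave the coil spring, hub cap, carton and can where they stand.

Things in the scene. Friction and masses are not known exactly. Their poses are not given: they have to be found in the camera images.
- chest: Fixed green steel spares chest, 280 (x) x 400 (y) x 110 mm high; origin at the centre of its underside on the bench, z up; stands and is turned differently each time. All offsets are in its axes, mm. The bolt lies along y at x = 30 and slides to +y; the catch lies beside it on the -x side. Lock base plate: x -58 to 52, y -120 to 58, top z = 114.
- bolt (a joint): Travel of the bolt to the chest's +y: 0 = drawn back (start), 0.032 m = fully home (end stop). No spring, about 2 N of friction; it stays where left. Side teeth (pitch 10.7 mm) let the catch lock it at 0, 10.7, 21.3 and 32 mm with about 1.7 mm of play: it slides only while the catch is over 5 mm down.
- knob_face (a point): Centre of the flat rear (-y) face of the bolt's red knob, the face to push to the chest's +y; moves with the bolt. Drawn back it is at x = 30, y = -17, z = 147. The knob is an upright tab 28 (x) x 10 (y) mm, standing to z = 168 on the bolt, whose flat top is at z = 128. Axes as the chest's.
- catch (a joint): How far the yellow catch is pressed straight down: 0 = up (locking), 0.010 m = down on its stop. Spring: 3.5 N to start it, 8.5 N at the stop; it frees the bolt beyond 0.005 m. It springs back up when let go, if its tooth faces a gap of the bolt's teeth.
- catch_top (a point): Centre of the top of the yellow catch plate, 32 (x) x 110 (y) mm, flat, level, pressed anywhere; moves with the catch. Up it is at x = -22, y = -15, z = 148; fully down z = 138, 10 mm above the bolt's flat top. It is 52 mm from the bolt's centre line and long enough for a fingertip to slide along it for the bolt's whole travel. Axes as the chest's.
- keeper (a point): Centre of the top of the keeper, the steel bridge beyond the lid's seam that the bolt enters, at x = 30, y = 78, z = 132. Two like bridges guide the bolt at y = -70 and y = 45; all are 26 (x) x 10 (y) mm with tops at z = 132. Axes as the chest's.
- coil_spring: Loose upright dark coil spring, 41 mm across, 50 mm high, standing on the chest; origin under its centre. Not to be moved.
- hub_cap: Loose aluminium hub cap, 48 mm across, 32 mm high, standing on the chest; origin under its centre. Not to be moved.
- carton: Loose blue carton, 60 x 80 x 70 mm high, on the bench beside the chest; origin under its centre. Not to be moved.
- oil_can: Loose grey can, 60 mm across, 110 mm high, on the bench beside the chest; origin under its centre. Not to be moved.

How it is judged:
By the outcome, as a careful person would: the job done as asked, in the order asked, and still so for the second after the job is handed in, with the robot touching nothing.
It also fails if it takes over 43 s, if anything falls off the work surface, if the arm or the gripper's body presses on something with over 40 N, if the wrist force passes 120 N, or if a joint passes its speed limit or range.

### The arm

A 6-joint arm with a two-finger parallel gripper is mounted at the origin on the work surface. World frame = base frame: x ahead of the robot, y to its left, z up, the work surface at z = 0. Lengths are in m, angles in rad, forces in N, time in s.
With the tool pointing down it reaches from about 0.375 to 0.9 m from the base axis. Payload 3.1 kg.
Tool frame: the origin (TCP) lies at the very end of the fingers, on their centre line; the grasp point (between the pads) lies 19 mm behind it; z points along the fingers, x is the direction in which the jaws open and shut, and the axes are right-handed (so a half turn about z gives the same grasp; the last joint's range is limited). The gripper opens to 85 mm and grips with 20 to 120 N. Pads are 22 mm wide; open, the fingers measure 114 mm over their backs; the gripper's body (76 mm by 85 mm) begins 54 mm behind the grasp point. The pads swing forward as they close: fully open they stand 13 mm farther back than shut.
Start: joints at [-1.296, 0.527, 1.433, -0, 1.181, -0.178], TCP at [0.273, -0.562, 0.231] pointing down, gripper open.
Joint ranges: [-3.08, 3.08], [-0.75, 2.2], [0.22, 2.44], [-1.43, 4.57], [0, 2.65], [-2.85, 2.85]. Speed limits (rad/s): [2.79, 2.79, 3.14, 3.14, 3.14, 3.14].

### API

Orientations are given as a unit quaternion [x, y, z, w].
In Python, from rig import manip, read_camera, finder gives the robot as it stands.
- The arm moves only by the shell command python3 -m pendant 'ROWS' [FORCE]. ROWS is JSON, a list that holds one entry, the list of rows, each a list of 7 numbers: the shift along the world's x, y, z in units of 0.15 m (1.0 is 0.15 m), then the turn, a rotation vector about the world's x, y, z in units of pi/4 rad (1.0 is pi/4 rad), then the opening, from -1 (shut) to 1 (fully open). In form: [[[tx, ty, tz, ax, ay, az, claw], ...]]. A call has 1 to 8 rows; each row is the pose to reach, as a shift and turn from the pose commanded when the call began; what a row does not reach only later rows make up. A row lasts 1/10 s, in which the tool goes at most 50 mm and 8.59 degrees, less where a joint would pass 70% of its speed; a pose out of reach is approached as far as the arm can. A call with a number of a shift or a turn outside -1 to 1 is refused whole. A call with a gripper value outside its range is refused whole. The fingers move at their own pace and stop on an object; FORCE is the grip in N (left out, the last holds). Time passes only in rows, so rows that repeat a pose let the fingers close. It gives the time, the measured TCP pose, the force and the opening at its end, in the units of the state.
- manip.read_state(): the state, without advancing time (a new reading comes with each control period).
- read_camera(name): name is "side" or "top"; returns a dict with "color" (384x512x3 uint8, red, green, blue), "fx", "fy", "cx", "cy" (pixels), "pose" (4x4, takes a point from camera to world coordinates). Camera axes: x right, y down, z forward; pixel columns grow to the right and rows downward; lengths in m; the calibration is good to about 2 mm. A picture is of the moment at which its call begins. There is no depth.
- manip.finish_job(): hands the job in, once; it reports no verdict.
Trained networks look in the newest picture that a camera, given by its name, has taken for a name from the list of things; names that differ only in an ending like _2 or _b are one class to them, and where a whole thing is asked for, a point or a joint stands for the part that bears it (a point fixed in the world has none). Each returns a list of dicts, best first, with "p" (0 to 1); they miss things now and then, are a little off and sometimes report something else, mostly with a low value. They report only what shows in the picture. A call takes as long as a camera call.
- finder.spot_in(camera, label): "xyz" ([x, y, z] in m, in the coordinates of the camera as it stood for that picture, good to about 4 mm: the middle of the surface that is visible of it).
- finder.cut_out(camera, label): "region" (384x512 bool, what is visible of it).
- finder.pinpoint(camera, label): "xyz" ([x, y, z] in m, in the coordinates of the camera as it stood for that picture, good to about 4 mm: a listed point, or the origin of a listed thing).
The state is a dict: "time_s": time; "q": joint angles; "joint_velocities": joint speeds; "joint_torque": joint torques, N m; "tool_pos": TCP position; "ee_rot": TCP orientation; "wrist_force": force on the tool from outside, world axes, zero at the start; "wrist_torque": the same for the moment, N m; "grip_width": finger opening in m.
Only numpy, scipy, OpenCV 4.12 (cv2) and the standard library are available. Lean on these libraries where they do the work, as an engineer would, in place of code of your own. Each camera call takes 0.05 s, during which the arm holds its last target.

## Working session

There is one attempt and no reset: what is moved stays moved. The work goes in short steps, Python scripts to look and compute and a shell command to move; the robot and the scene stay as the last step left them, time stands still between calls to the robot, and variables do not carry over. Pictures are saved under pics/ and viewed, and the job is handed in when it is done.

```bash
ls; mkdir -p pics; python3 - <<'E'
from rig import manip, read_camera, finder
import cv2,numpy as np
s=manip.read_state(); print({k:np.round(v,3).tolist() for k,v in s.items()})
for c in ("side","top"):
    im=read_camera(c); cv2.imwrite(f"pics/{c}0.png",im["color"][:,:,::-1]); 
    print(c,im["fx"],im["fy"],im["cx"],im["cy"],np.round(im["pose"],4).tolist())
    P=im["pose"]
    for l in ("chest","knob_face","catch_top","keeper","coil_spring","hub_cap","carton","oil_can"):
        r=finder.pinpoint(c,l)
        for d in r[:2]:
            x=P[:3,:3]@np.array(d["xyz"])+P[:3,3]; print(c,l,round(d["p"],2),np.round(x,4))
E
```

```text
pics
{'time_s': 0.0, 'q': [-1.297, 0.528, 1.434, -0.0, 1.181, -0.178], 'joint_velocities': [0.001, -0.001, -0.001, -0.002, 0.002, -0.0], 'joint_torque': [-0.001, -44.235, -17.803, -0.0, 0.008, -0.0], 'tool_pos': [0.273, -0.561, 0.23], 'ee_rot': [0.848, -0.53, -0.001, -0.001], 'wrist_force': [-0.041, -0.928, -0.229], 'wrist_torque': [0.005, -0.041, -0.057], 'grip_width': 0.085}
side 362.5977698496789 362.5977698496789 257.67897383853557 190.9744491665951 [[-0.7731, -0.4904, 0.4023, 0.187], [-0.6343, 0.6033, -0.4835, 0.5831], [-0.0056, -0.629, -0.7774, 0.912], [0.0, 0.0, 0.0, 1.0]]
side chest 0.81 [ 0.5942  0.1321 -0.0036]
side knob_face 0.79 [0.618  0.1103 0.1458]
side catch_top 0.87 [0.5768 0.1344 0.1483]
side catch_top 0.74 [ 0.6424 -0.0345  0.1064]
side keeper 0.84 [0.6576 0.1957 0.1316]
side keeper 0.38 [ 0.5966  0.1325 -0.0011]
side coil_spring 0.51 [ 0.4589 -0.1035 -0.0023]
side coil_spring 0.47 [ 0.6431 -0.0325  0.1065]
side hub_cap 0.53 [0.6062 0.3033 0.1086]
side carton 0.67 [ 0.6814  0.4166 -0.0008]
side oil_can 0.91 [ 4.600e-01 -1.057e-01 -4.000e-04]
top 418.2816211982898 418.2816211982898 250.85742670463904 186.62509695215334 [[-0.013, -0.9867, 0.162, 0.4048], [-0.9999, 0.0125, -0.0045, 0.0723], [0.0024, -0.1621, -0.9868, 1.4079], [0.0, 0.0, 0.0, 1.0]]
top chest 0.56 [ 0.5999  0.1325 -0.0009]
top knob_face 0.64 [0.6246 0.1095 0.1468]
top catch_top 0.84 [0.5774 0.1295 0.146 ]
top catch_top 0.46 [ 0.4594 -0.1049 -0.0011]
top keeper 0.86 [0.6601 0.1964 0.1339]
top coil_spring 0.54 [ 0.6422 -0.034   0.1093]
top hub_cap 0.71 [0.6069 0.3102 0.1088]
top carton 0.63 [0.681  0.4213 0.0016]
top oil_can 0.6 [ 0.4599 -0.1052 -0.0043]
```

View pics/side0.png

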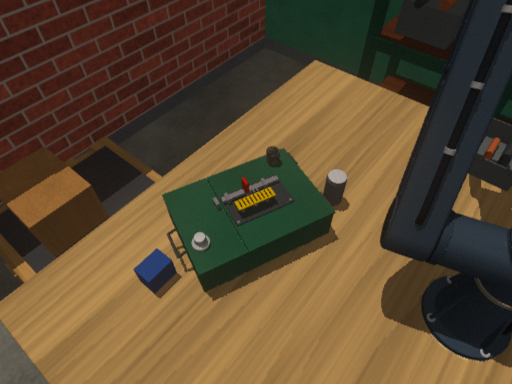

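View pics/top0.png

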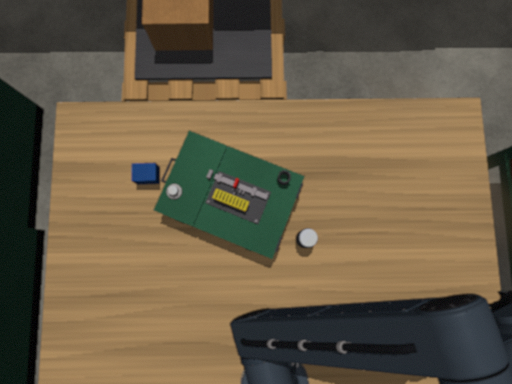

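The side picture shows the chest at about (250,215), with the red knob at (245,184) and the yellow catch at (255,200). In the top picture the knob is at (236,183) and the catch at (230,201). Next I'll refine the chest pose with a fit.

```bash
cat > fit.py <<'E'
from rig import manip, read_camera, finder
import cv2,numpy as np
from scipy.optimize import minimize, least_squares
def R(a): return np.array([[np.cos(a),-np.sin(a),0],[np.sin(a),np.cos(a),0],[0,0,1]])
def proj(im,W):
    P=im["pose"]; c=(W-P[:3,3])@P[:3,:3]
    return np.c_[im["fx"]*c[:,0]/c[:,2]+im["cx"], im["fy"]*c[:,1]/c[:,2]+im["cy"]]
def world(p,L): return (R(p[2])@np.asarray(L,float).T).T+np.r_[p[:2],0]
E
python3 - <<'E'
from fit import *
K={"chest":(0,0,0),"knob_face":(.03,-.017,.147),"catch_top":(-.022,-.015,.148),"keeper":(.03,.078,.132)}
obs=[];ims={};masks={}
for c in ("side","top"):
    im=read_camera(c);ims[c]=im;P=im["pose"]
    for l in K:
        r=finder.pinpoint(c,l)
        if r: obs.append((c,l,P[:3,:3]@np.array(r[0]["xyz"])+P[:3,3]))
    m=finder.cut_out(c,"chest")[0]; masks[c]=m["region"]; print(c,m["p"],m["region"].sum())
L=np.array([K[o[1]] for o in obs]);W=np.array([o[2] for o in obs])
f=lambda p:(world(p,L)-W)[:,:2].ravel()
s=least_squares(f,[.597,.132,-.4],loss="soft_l1",f_scale=.004);print("points",s.x,np.degrees(s.x[2]))
for o,e in zip(obs,(W-world(s.x,L))*1e3): print(o[0],o[1],e.round(1))
B=np.array([[x,y,z] for x in(-.14,.14) for y in(-.2,.2) for z in(0,.11)])
def iou(p,cs=("side","top")):
    t=0
    for c in cs:
        m=np.zeros((384*4,512*4),np.uint8)
        h=cv2.convexHull(((proj(ims[c],world(p,B))+.5)*4*16).astype(np.int32))
        cv2.fillConvexPoly(m,h,1,shift=4)
        m=cv2.resize(m*255,(512,384),interpolation=cv2.INTER_AREA)/255.
        k=cv2.morphologyEx(masks[c].astype(np.uint8),cv2.MORPH_CLOSE,np.ones((15,15)))
        t+=np.minimum(m,k).sum()/np.maximum(m,k).sum()
    return -t/len(cs)
for cs in (("side",),("top",),("side","top")):
    g=minimize(iou,s.x,args=(cs,),method="Nelder-Mead",options=dict(initial_simplex=s.x+np.array([[0,0,0],[.01,0,0],[0,.01,0],[0,0,.05]]),xatol=1e-5,fatol=1e-6))
    print(cs,g.x,np.degrees(g.x[2]),g.fun)
p=s.x
for c in ims:
    v=cv2.resize(ims[c]["color"][:,:,::-1],None,fx=4,fy=4,interpolation=cv2.INTER_CUBIC)
    def poly(L,col):
        q=((proj(ims[c],world(p,L))+.5)*4*8).astype(np.int32); cv2.polylines(v,[q],True,col,1,cv2.LINE_AA,3)
    poly([(-.14,-.2,.11),(.14,-.2,.11),(.14,.2,.11),(-.14,.2,.11)],(255,0,255))
    poly([(-.038,-.07,.148),(-.006,-.07,.148),(-.006,.04,.148),(-.038,.04,.148)],(255,255,255))
    poly([(-.058,-.12,.114),(.052,-.12,.114),(.052,.058,.114),(-.058,.058,.114)],(255,255,0))
    poly([(.016,-.017,.168),(.044,-.017,.168),(.044,-.007,.168),(.016,-.007,.168)],(0,255,0))
    u=(proj(ims[c],world(p,[(0,0,.12)]))[0]*4).astype(int)
    cv2.imwrite(f"pics/{c}fit.png",v[u[1]-290:u[1]+290,u[0]-390:u[0]+390])
E
```

```text
side 0.83 14184
top 0.79 10830
points [ 0.60078131  0.13572519 -0.40324129] -23.10402419232395
side chest [-1.3 -5.3 -4.5]
side knob_face [-1.2 -0.4  1.7]
side catch_top [3.2 3.  0.6]
side keeper [-0.9 -1.3 -0.5]
top chest [-1.5 -1.7 -2.9]
top knob_face [ 1.   3.8 -0.5]
top catch_top [ 1.   0.5 -4.5]
top keeper [0.2 0.8 3.2]
('side',) [ 0.60355718  0.13365875 -0.40267419] -23.071531645853938 -0.9565044368759318
('top',) [ 0.60111992  0.13576591 -0.40512944] -23.212207163955277 -0.9634321590274445
('side', 'top') [ 0.60295044  0.1342488  -0.40199759] -23.032764996654432 -0.9582936296804365
```

View pics/sidefit.png

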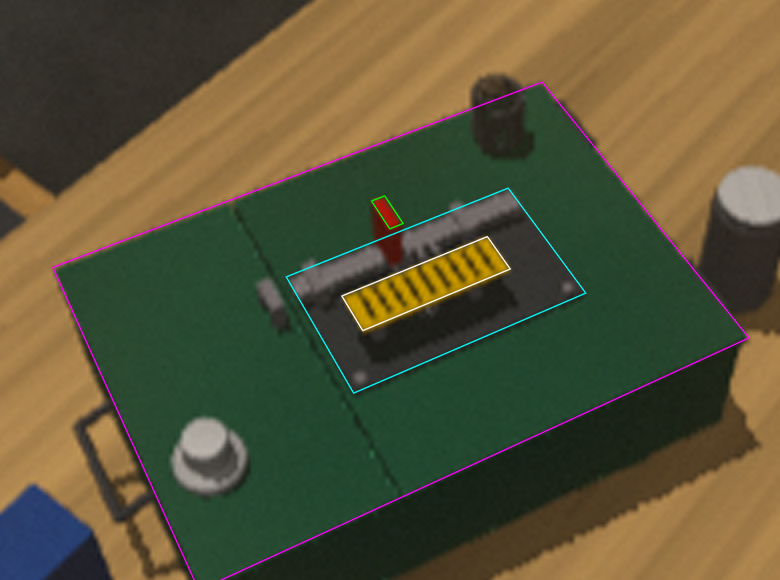

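View pics/topfit.png

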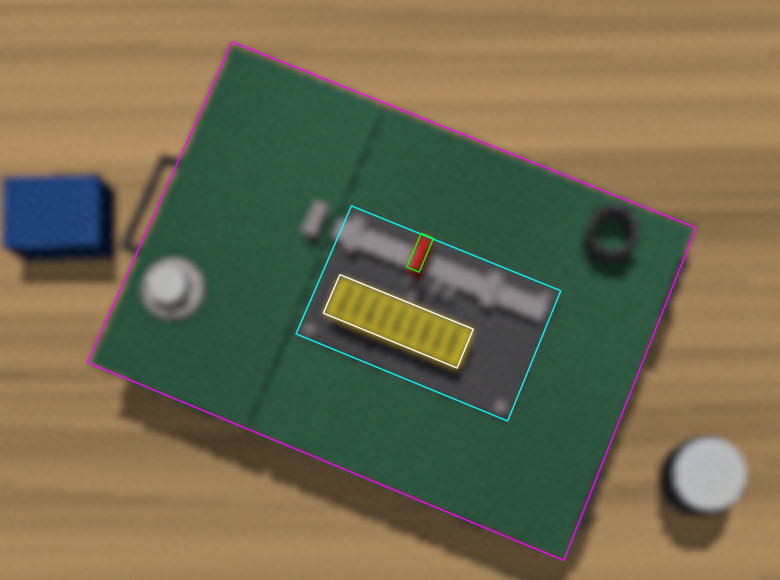

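Both overlays sit on the chest, catch and knob edges to within a pixel or so, so I'll use the pose x=0.601, y=0.1355, yaw=-23.1°.

```bash
cat >> fit.py <<'E'
from scipy.spatial.transform import Rotation as Ro
p0=np.array([.601,.1355,-.403])
def show(target=None,z=None):
    s=manip.read_state(); t=np.array(s["tool_pos"]); r=Ro.from_quat(s["ee_rot"]).as_matrix()
    ch=R(p0[2]).T@(t-np.r_[p0[:2],0])
    print("t",round(s["time_s"],2),"chest mm",(ch*1e3).round(1),"toolx yaw",np.degrees(np.arctan2(r[1,0],r[0,0])).round(2),"zax",r[:,2].round(3),"F chest",(R(p0[2]).T@s["wrist_force"]).round(2),"grip",round(s["grip_width"],4))
    if target is not None:
        W=world(p0,[target])[0]; print("shift units",((W-t)/.15).round(3))
    return s
E
python3 -c "
from fit import *
show((.004,-.036,.2)); print('+y step per mm units',R(p0[2])@[0,1,0]/150)"
```

```text
t 1.5 chest mm [ -27.8 -770.1  231.3] toolx yaw -64.06 zax [-0. -0. -1.] F chest [-1.08  0.16 -0.36] grip 0.0852
shift units [ 2.114  4.419 -0.209]
+y step per mm units [0.00261453 0.00613259 0.        ]
```

```bash
python3 -m pendant '[[[0.16,0.33,0.1,0,0,0.19,-0.1],[0.32,0.66,0.1,0,0,0.38,-0.1],[0.48,1,0.1,0,0,0.57,-0.1],[0.48,1,0.1,0,0,0.76,-0.1],[0.48,1,0.1,0,0,0.91,-0.1],[0.48,1,0.1,0,0,0.91,-0.1]]]' 30
python3 -m pendant '[[[0.16,0.33,0,0,0,0,-0.1],[0.32,0.66,0,0,0,0,-0.1],[0.48,1,0,0,0,0,-0.1],[0.48,1,0,0,0,0,-0.1]]]'
python3 -m pendant '[[[0.16,0.33,0,0,0,0,-0.1],[0.32,0.66,0,0,0,0,-0.1],[0.48,1,0,0,0,0,-0.1],[0.48,1,0,0,0,0,-0.1]]]'
python3 -c "
from fit import *
show((.004,-.036,.2))"
```

```text
time_s: 2.1
tool_pos: [0.346, -0.4113, 0.2467]
ee_rot: [0.98, -0.2, 0.0, 0.0]
wrist_force: [0.8, -0.6, -0.4]
grip_width: 0.0384
time_s: 2.5
tool_pos: [0.418, -0.2585, 0.2462]
ee_rot: [0.98, -0.201, -0.0, -0.001]
wrist_force: [0.0, -1.4, 0.1]
grip_width: 0.039
time_s: 2.9
tool_pos: [0.4908, -0.1089, 0.2464]
ee_rot: [0.98, -0.2, 0.0, -0.001]
wrist_force: [-1.2, -0.7, -0.2]
grip_width: 0.0385
t 2.9 chest mm [  -5.6 -268.   246.4] toolx yaw -23.11 zax [ 0.001  0.001 -1.   ] F chest [-0.86 -1.13 -0.2 ] grip 0.0385
shift units [ 0.665  1.398 -0.31 ]
```

```bash
python3 -m pendant '[[[0.16,0.33,0,0,0,0,-0.1],[0.32,0.66,0,0,0,0,-0.1],[0.48,1,0,0,0,0,-0.1],[0.48,1,0,0,0,0,-0.1]]]'
python3 -m pendant '[[[0.18,0.4,0,0,0,0,-0.1],[0.18,0.4,0,0,0,0,-0.1],[0.18,0.4,-0.2,0,0,0,-0.1],[0.18,0.4,-0.36,0,0,0,-0.1],[0.18,0.4,-0.36,0,0,0,-0.1]]]'
python3 - <<'E'
from fit import *
show((.004,-.036,.165))
ims={c:read_camera(c) for c in("side","top")}
out=[]
for c,im in ims.items():
    v=cv2.resize(im["color"][:,:,::-1],None,fx=4,fy=4,interpolation=cv2.INTER_CUBIC)
    u=(proj(im,world(p0,[(0,0,.15)]))[0]*4).astype(int)
    out.append(v[u[1]-250:u[1]+250,u[0]-200:u[0]+200])
cv2.imwrite("pics/above.png",np.hstack(out))
E
```

```text
time_s: 3.3
tool_pos: [0.5634, 0.0413, 0.2464]
ee_rot: [0.98, -0.2, 0.001, -0.001]
wrist_force: [-0.3, -0.7, -0.2]
grip_width: 0.0385
time_s: 3.8
tool_pos: [0.5857, 0.097, 0.1889]
ee_rot: [0.98, -0.201, -0.004, 0.001]
wrist_force: [-0.2, -0.8, 0.9]
grip_width: 0.0386
t 3.8 chest mm [  1.1 -41.4 188.9] toolx yaw -23.23 zax [-0.009 -0.    -1.   ] F chest [ 0.13 -0.78  0.88] grip 0.0386
shift units [ 0.032  0.026 -0.159]
```

View pics/above.png

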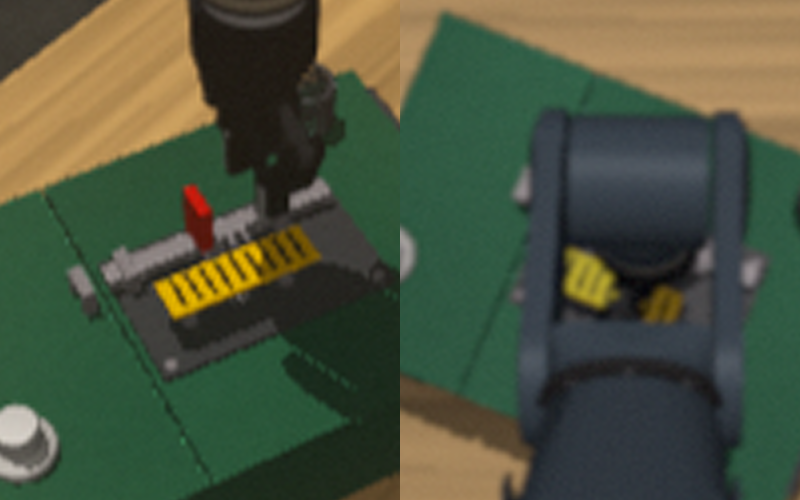

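```bash
python3 -m pendant '[[[0.03,0.03,-0.1,0,0,0,-0.1],[0.03,0.03,-0.16,0,0,0,-0.1],[0.03,0.03,-0.16,0,0,0,-0.1],[0.03,0.03,-0.16,0,0,0,-0.1]]]'
python3 - <<'E'
from fit import *
show((.004,-.036,.15))
im=read_camera("side")
v=cv2.resize(im["color"][:,:,::-1],None,fx=6,fy=6,interpolation=cv2.INTER_CUBIC)
s=manip.read_state();T=Ro.from_quat(s["ee_rot"]).as_matrix()
for dz in(0,-.006):
  for sx in(-1,1):
    L=np.array([[sx*a,b,dz] for a,b in((.01925,-.011),(.0335,-.011),(.0335,.011),(.01925,.011))])
    W=L@T.T+s["tool_pos"]
    cv2.polylines(v,[((proj(im,W)+.5)*6*8).astype(np.int32)],True,(255,0,255) if dz==0 else (0,255,0),1,cv2.LINE_AA,3)
u=(proj(im,world(p0,[(0,0,.16)]))[0]*6).astype(int)
cv2.imwrite("pics/low.png",v[u[1]-290:u[1]+290,u[0]-390:u[0]+390])
E
```

```text
time_s: 4.3
tool_pos: [0.5928, 0.1025, 0.1681]
ee_rot: [0.98, -0.2, -0.0, 0.0]
wrist_force: [0.2, 0.3, -0.3]
grip_width: 0.0388
t 4.3 chest mm [  5.4 -33.6 168.1] toolx yaw -23.11 zax [-0.001 -0.    -1.   ] F chest [ 0.    0.38 -0.34] grip 0.0388
shift units [-0.015 -0.011 -0.121]
```

View pics/low.png

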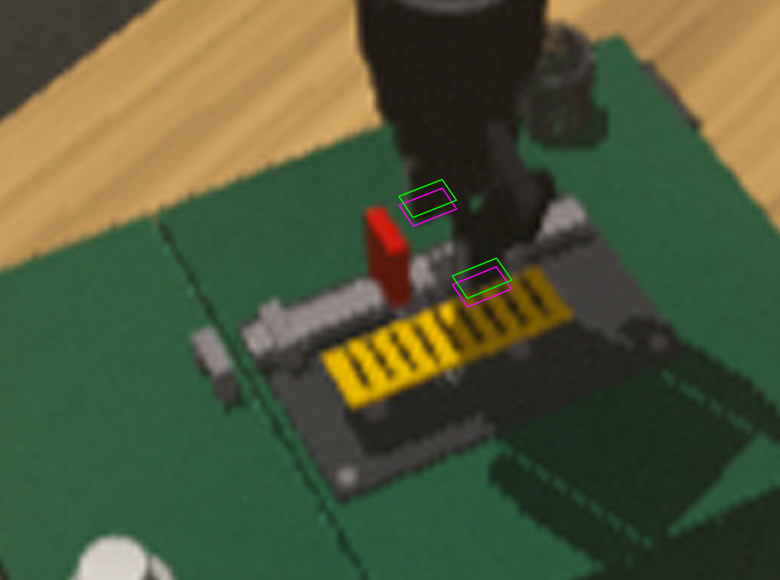

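```bash
python3 -m pendant '[[[-0.012,-0.015,-0.08,0,0,0,-0.1],[-0.012,-0.015,-0.08,0,0,0,-0.1],[-0.012,-0.015,-0.08,0,0,0,-0.1]]]'
python3 -m pendant '[[[0,0,-0.04,0,0,0,-0.1],[0,0,-0.04,0,0,0,-0.1],[0,0,-0.04,0,0,0,-0.1]]]'
python3 -c "
from fit import *
show()"
```

```text
time_s: 4.65
tool_pos: [0.5906, 0.1002, 0.1558]
ee_rot: [0.98, -0.2, -0.001, 0.0]
wrist_force: [-0.3, -0.1, -0.4]
grip_width: 0.0381
time_s: 4.95
tool_pos: [0.5911, 0.1003, 0.1501]
ee_rot: [0.98, -0.2, -0.0, 0.0]
wrist_force: [0.4, -0.1, -0.5]
grip_width: 0.0384
t 4.95 chest mm [  4.7 -36.3 150.1] toolx yaw -23.1 zax [-0. -0. -1.] F chest [ 0.44  0.09 -0.49] grip 0.0384
```

```bash
for i in 1; do python3 -m pendant '[[[0,0,-0.03,0,0,0,-0.1],[0,0,-0.03,0,0,0,-0.1]]]'; done
python3 -m pendant '[[[0,0,-0.02,0,0,0,-0.1],[0,0,-0.02,0,0,0,-0.1]]]'
```

```text
time_s: 5.15
tool_pos: [0.5918, 0.1003, 0.146]
ee_rot: [0.98, -0.2, 0.001, -0.0]
wrist_force: [1.2, 0.4, 2.9]
grip_width: 0.0384
time_s: 5.35
tool_pos: [0.5918, 0.1003, 0.1432]
ee_rot: [0.98, -0.2, 0.001, -0.0]
wrist_force: [1.3, -0.7, 5.6]
grip_width: 0.0384
```

```bash
python3 -m pendant '[[[0,0,-0.02,0,0,0,-0.1],[0,0,-0.02,0,0,0,-0.1],[0,0,-0.02,0,0,0,-0.1]]]'
python3 -c "
from fit import *
show()"
```

```text
time_s: 5.65
tool_pos: [0.5918, 0.1003, 0.1406]
ee_rot: [0.98, -0.2, 0.001, -0.0]
wrist_force: [0.4, 0.0, 5.8]
grip_width: 0.0381
t 5.65 chest mm [  5.3 -36.  140.6] toolx yaw -23.11 zax [ 0.002  0.    -1.   ] F chest [0.35 0.2  5.78] grip 0.0381
```

```bash
python3 -m pendant '[[[0,0,-0.01,0,0,0,-0.1],[0,0,-0.013,0,0,0,-0.1],[0,0,-0.013,0,0,0,-0.1]]]'
python3 - <<'E'
from fit import *
show()
im=read_camera("side")
v=cv2.resize(im["color"][:,:,::-1],None,fx=6,fy=6,interpolation=cv2.INTER_CUBIC)
for z,col in((.148,(255,255,255)),(.138,(255,0,255))):
    q=world(p0,[(-.038,-.07,z),(-.006,-.07,z),(-.006,.04,z),(-.038,.04,z)])
    cv2.polylines(v,[((proj(im,q)+.5)*6*8).astype(np.int32)],True,col,1,cv2.LINE_AA,3)
u=(proj(im,world(p0,[(0,0,.15)]))[0]*6).astype(int)
cv2.imwrite("pics/press.png",v[u[1]-200:u[1]+200,u[0]-300:u[0]+300])
show()
E
```

```text
time_s: 5.95
tool_pos: [0.5918, 0.1003, 0.1388]
ee_rot: [0.98, -0.2, 0.001, -0.0]
wrist_force: [1.5, 0.3, 7.1]
grip_width: 0.0386
t 5.95 chest mm [  5.3 -36.  138.8] toolx yaw -23.11 zax [ 0.002  0.    -1.   ] F chest [1.29 0.91 7.1 ] grip 0.0386
t 6.0 chest mm [  5.3 -36.  138.8] toolx yaw -23.11 zax [ 0.002  0.    -1.   ] F chest [0.08 0.37 7.49] grip 0.0381
```

View pics/press.png

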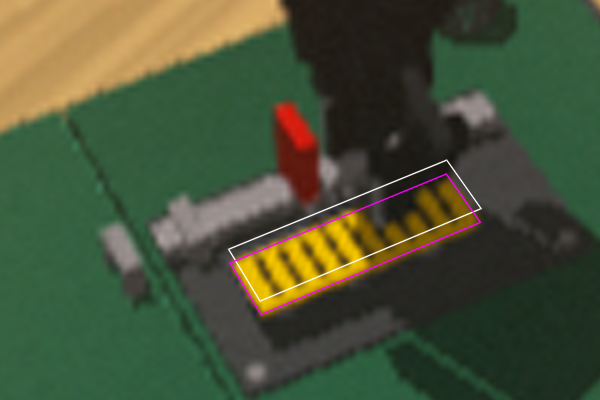

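The picture shows the yellow plate lined up with the magenta "down" outline (around (355,245)), and the force of about 7.3 N agrees. The catch is about 8–9 mm down, so I can push toward +y.

```bash
python3 -m pendant '[[[0.01,0.024,0,0,0,0,-0.1],[0.021,0.049,0,0,0,0,-0.1],[0.031,0.073,0,0,0,0,-0.1],[0.042,0.098,0,0,0,0,-0.1],[0.052,0.122,0,0,0,0,-0.1],[0.052,0.122,0,0,0,0,-0.1]]]'
python3 -c "
from fit import *
show()"
```

```text
time_s: 6.6
tool_pos: [0.5984, 0.1169, 0.1385]
ee_rot: [0.98, -0.199, -0.0, 0.002]
wrist_force: [-1.5, -5.6, 7.6]
grip_width: 0.0386
t 6.6 chest mm [  4.9 -18.2 138.5] toolx yaw -23.01 zax [-0.002 -0.004 -1.   ] F chest [ 0.85 -5.76  7.59] grip 0.0386
```

```bash
python3 -m pendant '[[[0.01,0.024,0,0,0,0,-0.1],[0.021,0.049,0,0,0,0,-0.1],[0.031,0.073,0,0,0,0,-0.1],[0.042,0.098,0,0,0,0,-0.1],[0.047,0.110,0,0,0,0,-0.1],[0.047,0.110,0,0,0,0,-0.1]]]'
python3 -c "
from fit import *
show()"
```

```text
time_s: 7.2
tool_pos: [0.6052, 0.1331, 0.1385]
ee_rot: [0.98, -0.2, -0.001, 0.002]
wrist_force: [-2.6, -5.6, 6.9]
grip_width: 0.0384
t 7.2 chest mm [  4.8  -0.5 138.5] toolx yaw -23.02 zax [-0.002 -0.004 -1.   ] F chest [-0.17 -6.13  6.93] grip 0.0384
```

```bash
python3 -m pendant '[[[0.005,0.012,0,0,0,0,-0.1],[0.010,0.024,0,0,0,0,-0.1],[0.010,0.024,0,0,0,0,-0.1]]]'
python3 -c "
from fit import *
show()"
python3 -m pendant '[[[0.005,0.012,0,0,0,0,-0.1],[0.005,0.012,0,0,0,0,-0.1],[0.005,0.012,0,0,0,0,-0.1]]]'
python3 -c "
from fit import *
show()"
```

```text
time_s: 7.5
tool_pos: [0.6066, 0.1366, 0.1385]
ee_rot: [0.98, -0.2, -0.001, 0.002]
wrist_force: [-2.4, -6.0, 8.7]
grip_width: 0.0384
t 7.5 chest mm [  4.8   3.2 138.5] toolx yaw -23.03 zax [-0.002 -0.004 -1.   ] F chest [ 0.14 -6.52  8.72] grip 0.0384
time_s: 7.8
tool_pos: [0.6068, 0.1371, 0.1385]
ee_rot: [0.98, -0.2, -0.001, 0.003]
wrist_force: [-4.0, -8.7, 9.0]
grip_width: 0.0384
t 7.8 chest mm [  4.7   3.8 138.5] toolx yaw -23.05 zax [-0.004 -0.006 -1.   ] F chest [-0.24 -9.57  9.01] grip 0.0384
```

```bash
python3 -m pendant '[[[0.005,0.012,0,0,0,0,-0.1],[0.005,0.012,0,0,0,0,-0.1],[0.005,0.012,0,0,0,0,-0.1]]]'
python3 - <<'E'
from fit import *
show()
im=read_camera("side")
v=cv2.resize(im["color"][:,:,::-1],None,fx=6,fy=6,interpolation=cv2.INTER_CUBIC)
q=world(p0,[(.016,.015,.168),(.044,.015,.168),(.044,.025,.168),(.016,.025,.168)])
cv2.polylines(v,[((proj(im,q)+.5)*6*8).astype(np.int32)],True,(0,255,0),1,cv2.LINE_AA,3)
u=(proj(im,world(p0,[(0,0,.15)]))[0]*6).astype(int)
cv2.imwrite("pics/home.png",v[u[1]-200:u[1]+200,u[0]-300:u[0]+300])
E
```

```text
time_s: 8.1
tool_pos: [0.6068, 0.1372, 0.1386]
ee_rot: [0.98, -0.2, -0.002, 0.005]
wrist_force: [-6.2, -13.7, 9.3]
grip_width: 0.0383
t 8.1 chest mm [  4.7   3.8 138.6] toolx yaw -23.04 zax [-0.006 -0.009 -1.   ] F chest [ -0.32 -15.07   9.25] grip 0.0383
```

View pics/home.png

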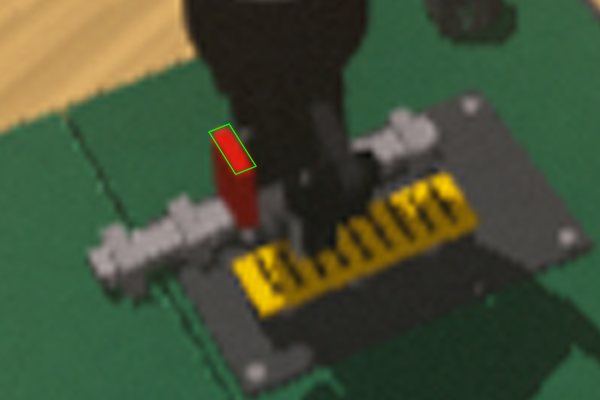

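The picture shows the knob's red top exactly in the outline expected at 32 mm (about (232,148)), and the bolt passes through the keeper near (115,245). The push force climbed to 15 N with no further motion, so the bolt is at its end stop. I'll ease off the push, then lift.

```bash
python3 -m pendant '[[[-0.009,-0.022,0,0,0,0,-0.1],[-0.009,-0.022,0,0,0,0,-0.1]]]'
python3 -c "
from fit import *
show()"
python3 -m pendant '[[[-0.009,-0.022,0.04,0,0,0,-0.1],[-0.009,-0.022,0.08,0,0,0,-0.1],[-0.009,-0.022,0.16,0,0,0,-0.1],[-0.009,-0.022,0.4,0,0,0,-0.1],[-0.009,-0.022,0.7,0,0,0,-0.1],[-0.009,-0.022,0.7,0,0,0,-0.1]]]'
python3 -m pendant '[[[-0.2,-0.4,0,0,0,0,-0.1],[-0.4,-0.8,0,0,0,0,-0.1],[-0.48,-1,0,0,0,0,-0.1],[-0.48,-1,0,0,0,0,-0.1]]]'
python3 - <<'E'
from fit import *
show()
ims={c:read_camera(c) for c in("side","top")}
out=[]
for c,im in ims.items():
    v=cv2.resize(im["color"][:,:,::-1],None,fx=5,fy=5,interpolation=cv2.INTER_CUBIC)
    def poly(L,col): cv2.polylines(v,[((proj(im,world(p0,L))+.5)*5*8).astype(np.int32)],True,col,1,cv2.LINE_AA,3)
    poly([(-.038,-.07,.148),(-.006,-.07,.148),(-.006,.04,.148),(-.038,.04,.148)],(255,255,255))
    poly([(.016,.015,.168),(.044,.015,.168),(.044,.025,.168),(.016,.025,.168)],(0,255,0))
    u=(proj(im,world(p0,[(0,0,.15)]))[0]*5).astype(int)
    out.append(v[u[1]-290:u[1]+290,u[0]-200:u[0]+200])
    for l in("knob_face","catch_top","coil_spring","hub_cap","carton","oil_can"):
        for d in finder.pinpoint(c,l)[:1]:
            P=im["pose"]; x=P[:3,:3]@np.array(d["xyz"])+P[:3,3]; print(c,l,round(d["p"],2),x.round(3),(R(p0[2]).T@(x-np.r_[p0[:2],0])*1e3).round(1))
    cv2.imwrite(f"pics/{c}end.png",im["color"][:,:,::-1])
cv2.imwrite("pics/end.png",np.hstack(out))
E
```

```text
time_s: 8.35
tool_pos: [0.6069, 0.1371, 0.1386]
ee_rot: [0.98, -0.2, -0.001, 0.001]
wrist_force: [-2.4, -5.1, 8.4]
grip_width: 0.0382
t 8.35 chest mm [  4.8   3.8 138.6] toolx yaw -23.1 zax [-0.002 -0.003 -1.   ] F chest [-0.22 -5.69  8.41] grip 0.0382
time_s: 8.95
tool_pos: [0.6102, 0.136, 0.2498]
ee_rot: [0.98, -0.2, 0.006, -0.001]
wrist_force: [0.4, 0.4, 0.3]
grip_width: 0.0384
time_s: 9.35
tool_pos: [0.5316, -0.0173, 0.2424]
ee_rot: [0.979, -0.202, -0.001, 0.001]
wrist_force: [0.3, -0.1, 0.0]
grip_width: 0.0382
t 9.35 chest mm [  -4.  -167.8  242.4] toolx yaw -23.25 zax [-0.003 -0.001 -1.   ] F chest [ 0.3  -0.01  0.04] grip 0.0382
side knob_face 0.82 [0.631 0.138 0.148] [ 27.2  13.9 147.5]
side catch_top 0.88 [0.576 0.131 0.146] [-20.9 -13.6 146.2]
side coil_spring 0.69 [ 0.641 -0.032  0.109] [ 102.7 -138.7  109.4]
side hub_cap 0.78 [0.606 0.305 0.109] [-61.9 157.9 109.1]
side carton 0.7 [ 0.681  0.416 -0.002] [-36.7 289.7  -2.3]
side oil_can 0.97 [ 0.458 -0.107 -0.002] [ -36.7 -279.2   -1.9]
top knob_face 0.82 [0.636 0.138 0.145] [ 31.3  16.2 145.1]
top catch_top 0.66 [0.576 0.13  0.146] [-20.8 -14.4 146.2]
top coil_spring 0.41 [ 0.643 -0.032  0.108] [ 104.1 -137.4  107.5]
top hub_cap 0.66 [0.606 0.311 0.108] [-64.  163.  107.9]
top carton 0.98 [0.681 0.418 0.   ] [-37.7 291.3   0.3]
top oil_can 0.47 [ 0.459 -0.104 -0.   ] [ -36.4 -276.3   -0. ]
```

View pics/end.png

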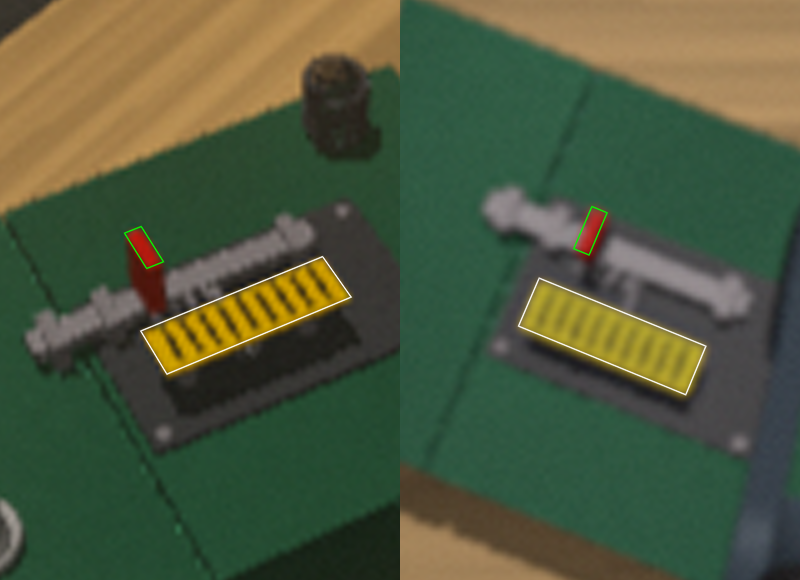

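View pics/topend.png

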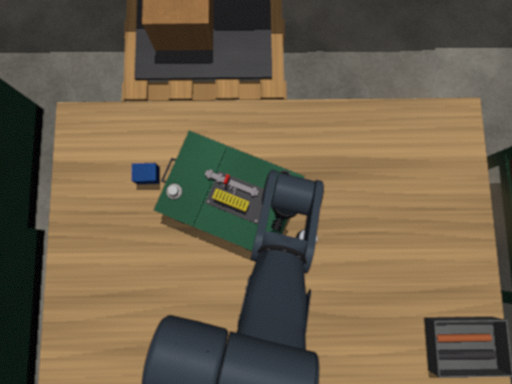

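In both close-ups the red knob fills its 32 mm outline and the yellow plate fills its "up" outline. The loose things stand where they were, and the tool is free with no force on it.

```bash
python3 -c "
from rig import manip
print(manip.finish_job())"
```

```text
the job is handed in; nothing more can be done
None
```

The chest lid is bolted, and I handed the job in at about 9.5 s of the 43 s allowed. One fingertip held the catch about 9 mm down (7–9 N). The other pushed the knob to +y until the bolt met its end stop, where the force rose to 15 N with no more movement. I then eased off the push and lifted straight up.

- **Bolt:** after release, both pictures show the knob where it should be at 32 mm. The point finder puts the knob face at y ≈ 14 to 16 mm; fully home it would be at 15 mm.
- **Catch:** both pictures show it back up. The finder gives its top at z ≈ 146 mm against 148 mm, which is within its error of about 4 mm.
- **Loose things:** the coil spring, hub cap, carton and can are where they started, to within the finder's error.
- **Robot:** the tool was clear of everything, and the wrist force was about 0 N.

No check failed. I did not pull on the bolt afterwards to test the lock.

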